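# Fit the notched scraper blade over its locating pin and bolt it in

### The job

Fit the notched scraper blade in the aluminium holder: lay it flat on the bed, slide it notch first over the locating pin and under the lip, and press it squarely home against the shoulder with a light, steady push (some 8 to 15 N, kept up for half a second, never above 20 N). Do not drop the blade or ram it against the pin or anything else. Then push the bolt fully across behind the blade's spine and let go. Leave the plain blade and everything else on the table where they are.

Things in the scene. Friction and masses are not known exactly. Their poses are not given: they have to be found in the camera images.
- blade: The notched scraper blade to be fitted: dark steel plate 90 mm (its x) by 100 mm (its y), 4 mm thick, spine on top. Origin: centre of the underside; x towards the notched edge, z up; notched edge at x = 45 mm, cutting edge (2.5 mm thick) at x = -45 mm. About 0.25 kg; up to 4 N to slide it. Starts flat on the plywood board, on the left or the right.
- spine (a point): Middle of the top of the notched blade's spine, a bright steel rib to grip: 12 mm thick (blade x), 70 mm long (blade y), centred at blade x = -22 mm, rising from 4 to 20 mm above the blade's underside. The blade balances about 5 mm ahead (+x) of it.
- notch (a point): Middle of the mouth of the blade's notch, at the underside, blade x = 45 mm, y = 0. The notch is 10.5 mm wide, 30 mm deep into the plate, square-mouthed, no lead-in.
- plain_blade: The other blade on the board: same plate and spine but no notch. To be left alone. Origin and axes as for the notched blade.
- board: Plywood board fixed to the table, 150 x 270 x 12 mm, under both blades. Origin: centre of its underside.
- holder: Fixed aluminium blade holder. Origin: centre of the underside of its flat bed, 120 (x) by 124 (y) mm, top at z = 12 mm. Shoulder and lip lie across its +x end, the bolt on its +y side. A blade that is home has its origin at x = 0, z = 12 mm in this frame and its axes parallel to it; its y is set by the pin. Blade on holder is a stiff contact: about 20 N per mm.
- pin_slot (a point): Middle of the pin's slot on the bed's top, at holder x = 25 mm, y = 0. The locating pin is a square steel pin, 8 x 8 mm, flat sides along the holder's axes, standing 10 mm above the bed. It is locked anywhere up to 8 mm to either side (holder y) of this point; where is not reported: find it by sight or by feel.
- lip (a point): Middle of the upper front edge of the lip, a 5 mm thick ledge 110 mm long (holder y) that overhangs the bed from holder x = 37 mm to the shoulder and beyond. The gap below it is 6.5 mm high; its top is at z = 23.5 mm.
- shoulder: The stop for the blade: an aluminium bar 15 x 110 x 6.5 mm under the lip. Origin: middle of the lower edge of its face, at holder x = 45 mm, z = 12 mm; the face looks to the holder's -x. A blade that is home lies flush on it. The blade must not press on it with more than 20 N, nor on the holder as a whole with more than 40 N.
- bolt_knob (a point): Centre of the top of the bolt's black knob, 14 x 14 mm, 22 mm high, top 47.5 mm above the table; with the bolt open at holder x = -36 mm, y = 95 mm. Pushing the bolt moves it to holder -y. The knob stands clear above two guide bars, whose tops are 28 mm above the table; they are 40 mm long, centred at holder y = 100 mm.
- bolt (a joint): Travel of the bolt, a flat steel bar: 0 open, 0.040 m fully across (a stop). Starts 0 to 3 mm in; friction about 3 N, stays where left. Open, its tip is at holder y = 55 mm; it runs 6.5 to 14.5 mm above the bed, over the plate and 2.5 mm behind (holder -x) the spine of a blade that is home, and strikes the spine of one that is not.
- bottle: Bystander to leave alone: white squeeze bottle with red cap, 54 mm across, 160 high.
- mug: Bystander to leave alone: white mug, 80 mm across, 90 high.
- jar: Bystander to leave alone: clear jar with grey lid, 60 mm across, 70 high.
- screwdriver: Bystander to leave alone: screwdriver, 170 mm, lying close to the robot.
- profile: Bystander to leave alone: aluminium square bar, 30 x 200 x 30 mm.
- tray: Bystander to leave alone: grey open parts tray, 120 x 160 x 45 mm.
There are look-alikes about, which are no part of the job. Leave any pink or red look-alike of the blade alone. What is shaped like the holder but purple is not meant.

How it is judged:
By the outcome, as a careful person would: the job done as asked, in the order asked, and still so for the second after the job is handed in, with the robot touching nothing.
It also fails if it takes over 72 s, if anything falls off the work surface, if the arm or the gripper's body presses on something with over 40 N, if the wrist force passes 120 N, or if a joint passes its speed limit or range.

### The arm

A 7-joint arm with a two-finger parallel gripper is mounted at the origin on the work surface. World frame = base frame: x ahead of the robot, y to its left, z up, the work surface at z = 0. Lengths are in m, angles in rad, forces in N, time in s.
With the tool pointing down it reaches from about 0.4 to 0.9 m from the base axis. Payload 5.6 kg.
Tool frame: the origin (TCP) lies midway between the tips of the shut fingers; the grasp point (between the pads) lies 19 mm behind it; y points along the fingers, z is the direction in which the jaws open and shut, and the axes are right-handed (so a half turn about y gives the same grasp; the last joint's range is limited). The gripper opens to 92 mm and grips with 3 to 60 N. Pads are 20 mm wide; open, the fingers measure 128 mm over their backs; the gripper's body (75 mm by 189 mm) begins 69 mm behind the grasp point.
Start: joints at [-1.151, 0.468, -0.012, 1.603, 0.006, 1.071, -0.056], TCP at [0.29, 0.582, 0.215] pointing down, gripper open.
Joint ranges: [-2.53, 2.53], [-0.31, 2.02], [-1.57, 1.55], [0.28, 2.44], [-1.29, 4.43], [0.15, 1.84], [-2.92, 2.92]. Speed limits (rad/s): [2.57, 2.57, 3.14, 3.14, 3.14, 3.14, 3.14].

### API

Orientations are given as a 3x3 rotation matrix whose columns are the frame's x, y, z axes.
In Python, from station import env, effector, solver, viewer, workorder, search_frame, tip_of gives the robot as it stands. Calls block until the motion is done:
- env.reach(position, orientation): joint-space move of the TCP to a pose.
- env.movel(position, frame=None, rate=0.15): straight line of the TCP; frame=None keeps the orientation; rate is the mean speed in m/s.
- env.goto_joints(angles): joint-space move.
- effector.release() and effector.grasp(squeeze=None): open the fingers fully, or close them until they stop; squeeze is the grip in N (None keeps the last).
- env.pause(seconds).
- solver.inverse_kinematics(position, orientation): joint angles nearest the present ones, or None.
- env.sense(): the state.
- viewer.read_camera(name): name is "scene" or "side" or "wrist"; returns (picture, depth): 420x560x3 uint8, red, green, blue; 420x560 float32, m along the optical axis (not along the pixel's ray), 0 where there is no reading.
- viewer.camera_info(name): a dict with "intrinsics" (3x3 intrinsics, pixels), "dist_coeffs" ([k1, k2, p1, p2, k3] as OpenCV has them; the pictures are not rectified), "eye" and "rotation" of the camera in the world; the wrist camera has in their place "T_tool_cam" (4x4, takes a point from camera to tool coordinates, whose origin is the TCP and whose axes are the tool frame's). Camera axes: x right, y up, looking along -z (the intrinsics and any distortion apply to the point x, -y, -z); pixel columns grow to the right and rows downward; lengths in m; the calibration is good to about 2 mm. A picture is of the moment at which its call begins: read the wrist's pose just before it. camera_info takes no time and is no camera call.
A pose or a line that the arm cannot do raises env.PlanningError and nothing moves.
- workorder.finish_job(): hands the job in, once; it reports no verdict.
Trained networks look in the newest picture that a camera, given by its name, has taken for a name from the list of things; names that differ only in an ending like _2 or _b are one class to them, and where a whole thing is asked for, a point or a joint stands for the part that bears it (a point fixed in the world has none). Each returns a list of dicts, best first, with "score" (0 to 1); they miss things now and then, are a little off and sometimes report something else, mostly with a low value. They report only what shows in the picture. A call takes as long as a camera call. They do not tell look-alikes from the thing itself.
- search_frame(camera, name): "at" ([x, y, z] in m, in world coordinates, good to about 4 mm: the middle of the surface that is visible of it).
- tip_of(camera, name): "at" ([x, y, z] in m, in world coordinates, good to about 4 mm: a listed point, or the origin of a listed thing).
The state is a dict: "t": time; "joint_positions": joint angles; "joint_velocities": joint speeds; "tau": joint torques, N m; "ee_pos": TCP position; "tcp_rot": TCP orientation; "wrist_force": force on the tool from outside, world axes, zero at the start; "moment": the same for the moment, N m; "gripper_width": finger opening in m.
Only numpy, scipy, OpenCV 4.12 (cv2) and the standard library are available. Lean on these libraries where they do the work, as an engineer would, in place of code of your own. Each camera call takes 0.05 s, during which the arm holds its last target.

## Working session

There is one attempt and no reset: what is moved stays moved. The work goes in short steps, each a Python script; the robot and the scene stay as the last script left them, time stands still between calls to the robot, and variables do not carry over. Pictures are saved under pics/ and viewed, and the job is handed in when it is done.

```bash
ls; mkdir -p pics
cat > h.py <<'E'
import numpy as np,cv2
from station import env, effector, solver, viewer, workorder, search_frame, tip_of
def save(n,im): cv2.imwrite('pics/'+n+'.png',cv2.cvtColor(im,cv2.COLOR_RGB2BGR))
def campose(cam,s=None):
    i=viewer.camera_info(cam)
    K=np.array(i['intrinsics']);d=np.array(i['dist_coeffs'],float)
    if 'eye' in i: R=np.array(i['rotation']);e=np.array(i['eye'])
    else:
        T=np.array(i['T_tool_cam']);Rt=np.array(s['tcp_rot']);R=Rt@T[:3,:3];e=np.array(s['ee_pos'])+Rt@T[:3,3]
    return K,d,R,e
def ray(cp,px):
    K,d,R,e=cp
    u=cv2.undistortPoints(np.array(px,float).reshape(-1,1,2),K,d).reshape(-1,2)
    c=np.c_[u[:,0],-u[:,1],-np.ones(len(u))]
    return e,c@R.T
def onplane(cp,px,z):
    e,r=ray(cp,px); return e+r*((z-e[2])/r[:,2])[:,None]
def proj(cp,P):
    K,d,R,e=cp
    c=(np.array(P,float).reshape(-1,3)-e)@R; c=c*[1,-1,-1]
    return cv2.projectPoints(c.reshape(-1,1,3),np.zeros(3),np.zeros(3),K,d)[0].reshape(-1,2)
E
cat > a.py <<'E'
from h import *
s=env.sense()
print(s['t'],s['ee_pos'],s['wrist_force'],s['gripper_width']);print(np.round(s['tcp_rot'],3))
for c in ['scene','side','wrist']:
    im,d=viewer.read_camera(c);save('s_'+c,im);np.save('s_'+c+'_d.npy',d)
    i=viewer.camera_info(c);print(c,{k:np.round(v,3).tolist() for k,v in i.items()})
    for n in (['blade','holder'] if c!='wrist' else []):
        for r in tip_of(c,n)[:4]: print(c,n,round(r['score'],2),np.round(r['at'],3))
print(env.sense()['t'])
E
python3 a.py
```

```text
pics
0.0 [0.28996726 0.58107982 0.21363815] [ 0.07363829 -0.23979758  0.4029323 ] 0.09202357314956214
[[ 0.895 -0.001  0.446]
 [-0.446 -0.002  0.895]
 [ 0.    -1.    -0.002]]
scene {'intrinsics': [[381.342, 0.0, 279.355], [0.0, 381.342, 206.371], [0.0, 0.0, 1.0]], 'dist_coeffs': [-0.082, 0.0, 0.0, 0.0, 0.0], 'eye': [0.985, -0.268, 0.668], 'rotation': [[0.536, -0.643, 0.547], [0.844, 0.396, -0.361], [0.016, 0.655, 0.755]]}
scene blade 0.93 [ 0.362 -0.111 -0.003]
scene blade 0.91 [ 0.573 -0.292  0.01 ]
scene blade 0.75 [ 0.358 -0.28   0.002]
scene holder 0.94 [0.277 0.172 0.004]
scene holder 0.71 [0.513 0.173 0.005]
side {'intrinsics': [[439.804, 0.0, 283.306], [0.0, 439.804, 205.917], [0.0, 0.0, 1.0]], 'dist_coeffs': [-0.092, 0.0, 0.0, 0.0, 0.0], 'eye': [0.192, -0.778, 0.877], 'rotation': [[0.927, 0.254, -0.276], [-0.375, 0.644, -0.667], [0.009, 0.722, 0.692]]}
side blade 0.94 [ 0.37  -0.118 -0.004]
side blade 0.91 [ 0.356 -0.285 -0.   ]
side blade 0.6 [ 0.572 -0.289  0.01 ]
side blade 0.33 [ 0.581 -0.222 -0.004]
side holder 0.94 [0.518 0.172 0.002]
side holder 0.59 [0.27  0.173 0.003]
side holder 0.44 [0.782 0.15  0.001]
wrist {'intrinsics': [[314.651, 0.0, 282.833], [0.0, 314.651, 207.255], [0.0, 0.0, 1.0]], 'dist_coeffs': [0.001, 0.0, 0.0, 0.0, 0.0], 'T_tool_cam': [[-0.0, -0.956, -0.294, -0.084], [-0.0, 0.294, -0.956, -0.169], [1.0, -0.0, -0.0, -0.0], [0.0, 0.0, 0.0, 1.0]]}
0.35
```

View pics/s_scene.png

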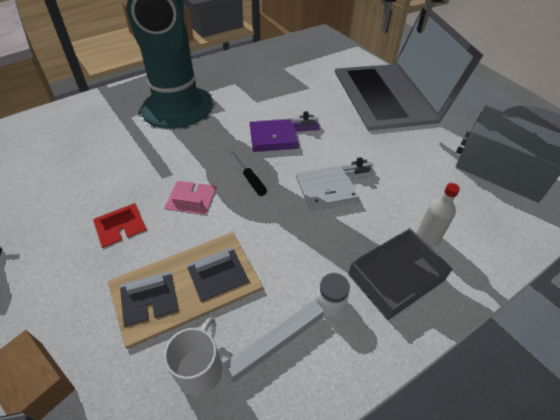

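View pics/s_side.png

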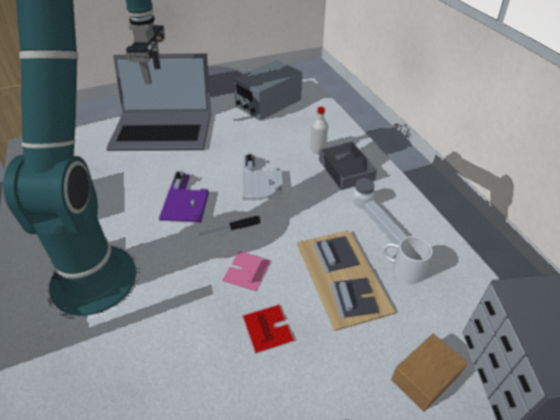

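```bash
cat > b.py <<'E'
import cv2,numpy as np
a=cv2.imread('pics/s_scene.png');b=cv2.imread('pics/s_side.png')
def crop(i,x,y,w,h): return cv2.resize(i[y:y+h,x:x+w],(400,300),interpolation=cv2.INTER_CUBIC)
o=np.vstack([np.hstack([crop(a,285,135,100,75),crop(b,220,140,100,75)]),np.hstack([crop(a,105,230,160,120),crop(b,300,225,120,90)])])
cv2.imwrite('pics/crop1.png',o)
E
python3 b.py
```

```text
(no output)
```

View pics/crop1.png

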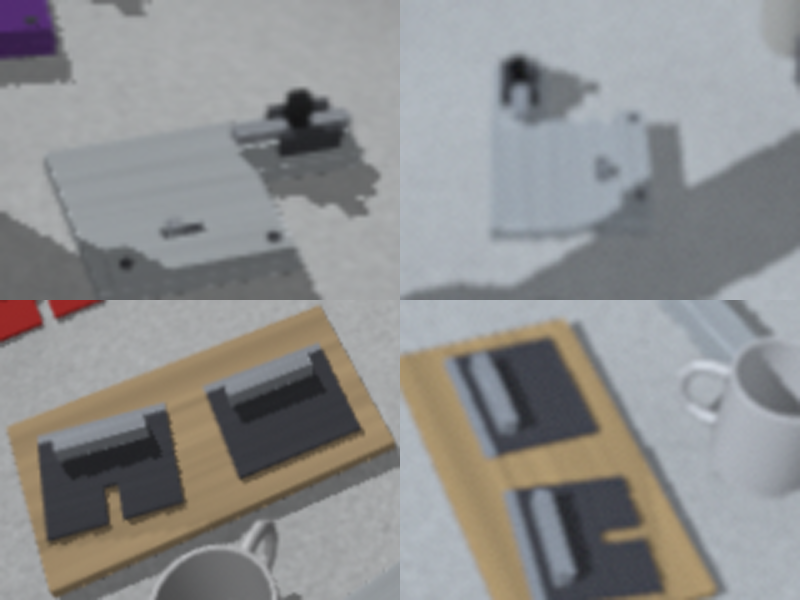

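```bash
cat > c.py <<'E'
from h import *
cp=campose('scene')
f=lambda x,y:(285+x/4,135+y/4)
print(onplane(cp,[f(45,160),f(235,125),f(85,290)],.012))
g=lambda x,y:(105+x/2.5,230+(y-300)/2.5)
print(onplane(cp,[g(48,540),g(183,503),g(38,440)],.015))
R0=np.array([[0,0,1.],[-1,0,0],[0,-1,0]])
def Rz(a): return cv2.Rodrigues(np.array([0,0,a]))[0]
for nm,p in [('h',(.515,.172,.12)),('b',(.572,-.29,.12)),('h0',(.48,.172,.04))]:
    for a in (0,np.pi):
        q=solver.inverse_kinematics(np.array(p),Rz(a)@R0); print(nm,a,None if q is None else np.round(q,2))
E
python3 c.py
```

```text
[[0.4451165  0.13569483 0.012     ]
 [0.48157911 0.25605858 0.012     ]
 [0.54451683 0.0959398  0.012     ]]
[[ 0.60600897 -0.34712558  0.015     ]
 [ 0.62972251 -0.25142008  0.015     ]
 [ 0.52234058 -0.32771093  0.015     ]]Traceback (most recent call last):
  File "c.py", line 11, in <module>
    q=solver.inverse_kinematics(np.array(p),Rz(a)@R0); print(nm,a,None if q is None else np.round(q,2))
                                            ~~^^^
  File "c.py", line 8, in Rz
    def Rz(a): return cv2.Rodrigues(np.array([0,0,a]))[0]
                      ~~~~~~~~~~~~~^^^^^^^^^^^^^^^^^^^
cv2.error: OpenCV(4.12.0) /io/opencv/modules/calib3d/src/calibration_base.cpp:151: error: (-210:Unsupported format or combination of formats) The matrices must have 32f or 64f data type in function 'Rodrigues'
```

```bash
cat >> h.py <<'E'
R0=np.array([[0,0,1.],[-1,0,0],[0,-1,0]])
def Rz(a): return cv2.Rodrigues(np.array([0,0,float(a)]))[0]
E
cat > c.py <<'E'
from h import *
hh=np.radians(-18); bb=np.radians(-13.5)
for nm,p,y in [('h',(.515,.172,.12),hh),('b',(.572,-.29,.12),bb),('h0',(.46,.19,.04),hh)]:
    for a in (0,np.pi):
        q=solver.inverse_kinematics(np.array(p),Rz(a+y)@R0); print(nm,a,None if q is None else np.round(q,2))
E
python3 c.py
```

```text
h 0 [-0.74  0.43  0.44  1.97 -0.25  0.8  -0.47]
h 3.141592653589793 [-0.23  0.42 -0.19  1.93  0.11  0.8   2.35]
b 0 [-0.21  0.73  0.93  1.74 -0.68  1.02  0.73]
b 3.141592653589793 [-0.38  1.01  1.34  1.75 -1.04  1.28 -2.15]
h0 0 [-0.76  0.5   0.36  2.11 -0.31  0.58 -0.48]
h0 3.141592653589793 [-0.27  0.5  -0.23  2.08  0.2   0.59  2.19]
```

```bash
cat > d.py <<'E'
from h import *
import pickle
hh=np.radians(-18); bb=np.radians(-13.5)
out={}
for nm,p,y in [('h',(.515,.172,.14),hh),('b',(.572,-.29,.14),bb)]:
    if nm=='b': env.reach([.515,.172,.2],Rz(hh)@R0)
    else: pass
    env.reach(p if nm=='h' else [p[0],p[1],.16],Rz(y)@R0)
    s=env.sense(); im,d=viewer.read_camera('wrist'); save('w_'+nm,im)
    cp=campose('wrist',s); pickle.dump((cp,d),open('w_'+nm+'.pkl','wb'))
    print(s['t'],s['ee_pos'],s['wrist_force'])
    for n in (['holder','pin_slot','bolt_knob','lip'] if nm=='h' else ['blade','spine','notch']):
        print(n,[(round(r['score'],2),np.round(r['at'],4)) for r in tip_of('wrist',n)[:2]])
E
python3 d.py
```

```text
2.075 [0.51479395 0.17388797 0.14005898] [ 0.14029946 -0.82438925 -1.3438173 ]
holder [(0.88, array([0.2724, 0.1695, 0.0015])), (0.61, array([5.145e-01, 1.724e-01, 1.000e-04]))]
pin_slot [(0.82, array([0.2913, 0.1641, 0.0145])), (0.73, array([0.5341, 0.1684, 0.013 ]))]
bolt_knob [(0.91, array([0.5049, 0.2754, 0.0487]))]
lip [(0.93, array([0.5528, 0.164 , 0.0207])), (0.75, array([0.3106, 0.1612, 0.0214]))]
4.3833 [ 0.57265918 -0.28830234  0.15972302] [ 0.12745828 -0.17298015  0.55529421]
blade [(0.89, array([ 0.3611, -0.2864, -0.    ])), (0.57, array([ 0.3611, -0.1124,  0.    ]))]
spine [(0.84, array([ 0.3365, -0.2868,  0.0196])), (0.59, array([ 0.3834, -0.1297,  0.0184]))]
notch [(0.91, array([ 0.6137, -0.3021,  0.0131])), (0.58, array([ 3.995e-01, -2.873e-01, -3.000e-04]))]
```

View pics/w_h.png

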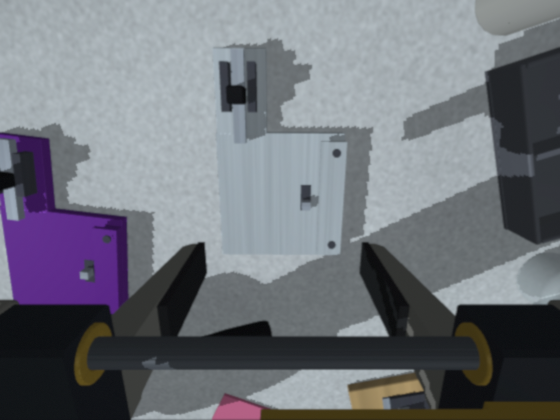

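View pics/w_b.png

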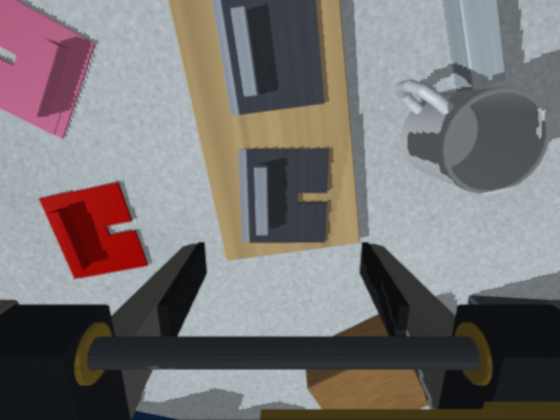

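```bash
cat > e.py <<'E'
import cv2,numpy as np
a=cv2.imread('pics/w_h.png');b=cv2.imread('pics/w_b.png')
c=lambda i,x,y,w,h,k:cv2.resize(i[y:y+h,x:x+w],None,fx=k,fy=k,interpolation=cv2.INTER_CUBIC)
cv2.imwrite('pics/c_h.png',c(a,205,120,155,145,4))
cv2.imwrite('pics/c_b.png',c(b,230,140,110,110,5))
E
python3 e.py
```

```text
(no output)
```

View pics/c_h.png

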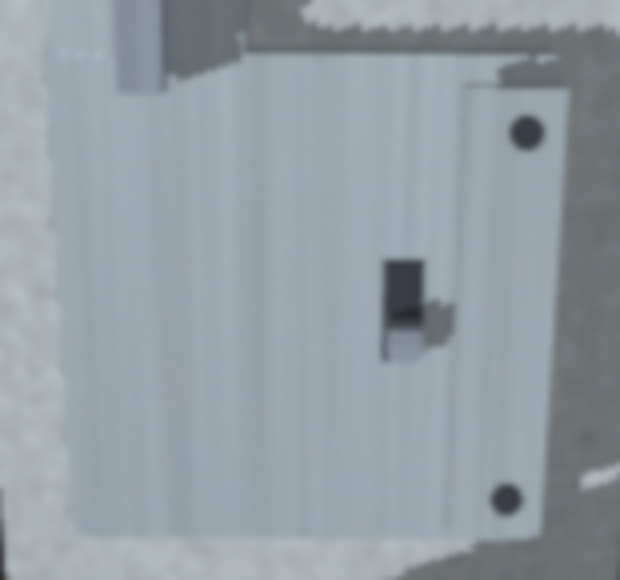

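View pics/c_b.png

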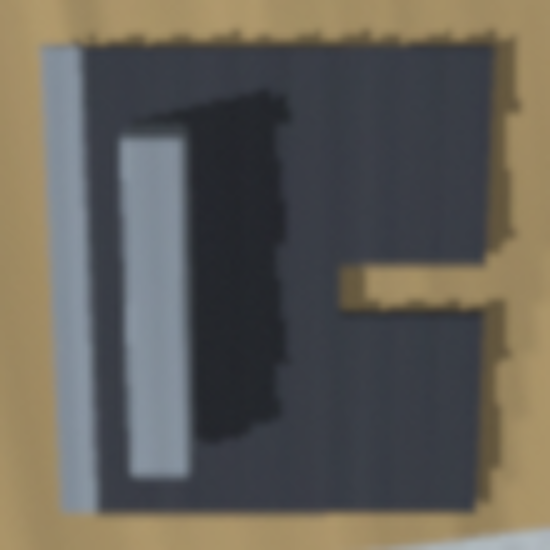

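```bash
cat > f.py <<'E'
from h import *
import pickle
cpb,db=pickle.load(open('w_b.pkl','rb'));cph,dh=pickle.load(open('w_h.pkl','rb'))
B=lambda *l:[(230+(x+.5)/5-.5,140+(y+.5)/5-.5) for x,y in l]
H=lambda *l:[(205+(x+.5)/4-.5,120+(y+.5)/4-.5) for x,y in l]
def fit(model,px,z,cp):
    w=onplane(cp,px,z)[:,:2]; m=np.array(model,float)
    mc,wc=m.mean(0),w.mean(0); Hm=(m-mc).T@(w-wc)
    a=np.arctan2(Hm[0,1]-Hm[1,0],Hm[0,0]+Hm[1,1]); R=np.array([[np.cos(a),-np.sin(a)],[np.sin(a),np.cos(a)]])
    t=wc-R@mc; print('yaw',np.degrees(a),'t',t,'res mm',np.round((w-(m@R.T+t))*1000,1).tolist()); return a,t
print('blade depth z chk')
for nm,cp,d,pts in [('b',cpb,db,B((300,480),(160,300),(520,540))),('h',cph,dh,H((250,250),(505,300),(404,345),(300,470)))]:
    for u,v in pts:
        K,dd,R,e=cp; r=ray(cp,[(u,v)])[1][0]; print(nm,np.round(e+r*d[int(round(v)),int(round(u))],4))
ab,tb=fit([(45,50),(45,-50),(45,5.25),(45,-5.25)] and np.array([(45,50),(45,-50),(45,5.25),(45,-5.25)])/1000,B((492,45),(475,510),(487,263),(485,311)),.016,cpb)
fit(np.array([(-28,35),(-16,35),(-28,-35),(-16,-35)])/1000,B((118,137),(188,133),(130,478),(190,476)),.032,cpb)
ah,th=fit(np.array([(37,55),(37,-55),(60,55),(60,-55)])/1000,H((464,86),(444,537),(570,88),(541,537)),.0235,cph)
fit(np.array([(-60,-62),(-60,62)])/1000,H((75,538),(48,48)),.012,cph)
fit(np.array([(60,-62),(-60,-62)])/1000,H((541,538),(75,538)),.012,cph)
c,s=np.cos(-ah),np.sin(-ah)
for nm,px,z in [('pin top',H((386,328),(424,328),(386,360),(424,360)),.022),('dark',H((384,260),(424,260),(384,305),(424,305)),.012),('boltTip',H((117,93),(165,93)),.0265)]:
    w=onplane(cph,px,z)[:,:2]-th; print(nm,np.round(np.c_[w[:,0]*c-w[:,1]*s,w[:,0]*s+w[:,1]*c]*1000,1).tolist())
E
python3 f.py
```

```text
blade depth z chk
b [ 0.5686 -0.3335  0.0144]
b [ 0.5516 -0.2833  0.031 ]
b [ 0.613  -0.3655 -0.0008]
h [0.5049 0.1954 0.0114]
h [0.5594 0.1681 0.0233]
h [0.5337 0.164  0.0209]
h [0.4986 0.1368 0.0102]
yaw -13.068258838893712 t [ 0.57141899 -0.28985143] res mm [[-0.4, -0.5], [-0.2, 0.5], [0.3, -0.1], [0.3, 0.2]]
yaw -13.321642650692793 t [ 0.57185682 -0.29028911] res mm [[-0.7, -0.3], [0.7, 0.1], [-0.2, -0.1], [0.1, 0.3]]
yaw -18.25046789249339 t [0.51161668 0.17765917] res mm [[-0.3, 0.2], [-0.6, 0.1], [0.3, -0.2], [0.6, -0.1]]
yaw -18.101989526305122 t [0.51375051 0.1772736 ] res mm [[0.1, 0.2], [-0.1, -0.2]]
yaw -17.788209988653552 t [0.51388398 0.1778147 ] res mm [[0.3, -0.1], [-0.3, 0.1]]
pin top [[20.8, -1.6], [29.8, -1.5], [21.0, -9.5], [30.1, -9.5]]
dark [[20.5, 12.6], [30.1, 12.7], [20.8, 1.4], [30.5, 1.5]]
boltTip [[-40.3, 53.3], [-29.7, 53.4]]
```

```bash
cat > g.py <<'E'
from h import *
a=np.radians(-13.2); t=np.array([.5717,-.2901]); R=Rz(a)@R0
p=t+np.array([np.cos(a),np.sin(a)])*-.022
env.reach([p[0],p[1],.07],R)
env.movel([p[0],p[1],.0255],R,rate=.08)
s=env.sense();print(s['t'],s['ee_pos'],p,s['wrist_force'])
effector.grasp(45)
s=env.sense();print(s['t'],s['ee_pos'],s['wrist_force'],s['gripper_width'])
env.movel([p[0],p[1],.045],R,rate=.06)
s=env.sense();print(s['t'],s['ee_pos'],s['wrist_force'],s['moment'],s['gripper_width'])
im,d=viewer.read_camera('wrist');save('g1',im)
im,d=viewer.read_camera('side');save('g1s',im)
E
python3 g.py
```

```text
5.75 [ 0.55024277 -0.28535468  0.02538801] [ 0.55028126 -0.28507628] [0.42993836 0.46022661 0.79788395]
6.9417 [ 0.55040093 -0.28511471  0.02551569] [-0.02474796  0.40036898 -0.30141166] 0.01141730451753127
7.4167 [ 0.5505086  -0.28503718  0.04547725] [ 0.32682517  0.44590076 -1.28962483] [-0.03461012  0.08945108  0.00029547] 0.01131873550177412
```

View pics/g1.png

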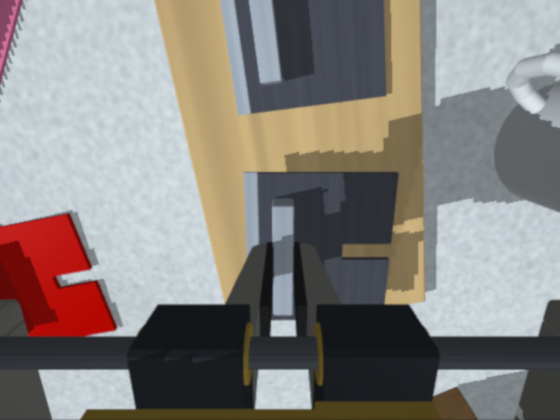

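```bash
cat >> h.py <<'E'
AH=np.radians(-18.1); TH=np.array([.5125,.1776])
def hw(x,y): # holder mm -> world xy
    return TH+np.array([np.cos(AH)*x-np.sin(AH)*y,np.sin(AH)*x+np.cos(AH)*y])/1000
def wh(p):
    d=(np.array(p)[:2]-TH)*1000;c,s=np.cos(AH),np.sin(AH); return np.array([c*d[0]+s*d[1],-s*d[0]+c*d[1]])
def st(tag=''):
    s=env.sense(); f=np.array(s['wrist_force']); c,sn=np.cos(AH),np.sin(AH)
    print(tag,round(s['t'],2),'h',np.round(wh(s['ee_pos']),2),'z',round(s['ee_pos'][2]*1000,2),'Fh',np.round([c*f[0]+sn*f[1],-sn*f[0]+c*f[1],f[2]],2),'M',np.round(s['moment'],3),'w',round(s['gripper_width']*1000,2)); return s
RH=Rz(AH)@R0
E
cat > k.py <<'E'
from h import *
import pickle
env.movel([.5503,-.2851,.12],rate=.15)
p=hw(-64,-5.5)
env.reach([p[0],p[1],.12],RH); st('above')
env.movel([p[0],p[1],.036],RH,rate=.1)
env.pause(.2)
s=st('hover'); im,d=viewer.read_camera('wrist');save('k1',im);pickle.dump(campose('wrist',s),open('k1.pkl','wb'))
cv2.imwrite('pics/k1c.png',cv2.resize(cv2.cvtColor(im,cv2.COLOR_RGB2BGR)[130:350,200:460],None,fx=3,fy=3,interpolation=cv2.INTER_CUBIC)[:600])
E
python3 k.py
```

```text
above 9.94 h [-63.02  -6.23] z 120.07 Fh [ 0.68 -0.11 -2.64] M [-0.048  0.084 -0.067] w 11.42
hover 11.13 h [-63.75  -5.1 ] z 36.55 Fh [-0.59 -0.35 -2.83] M [-0.036  0.124  0.002] w 11.12
```

View pics/k1c.png

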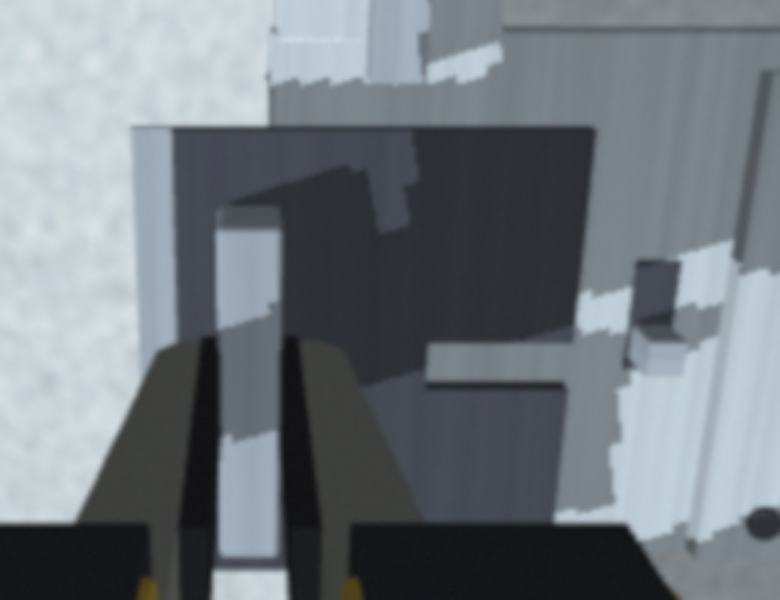

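View pics/k1.png

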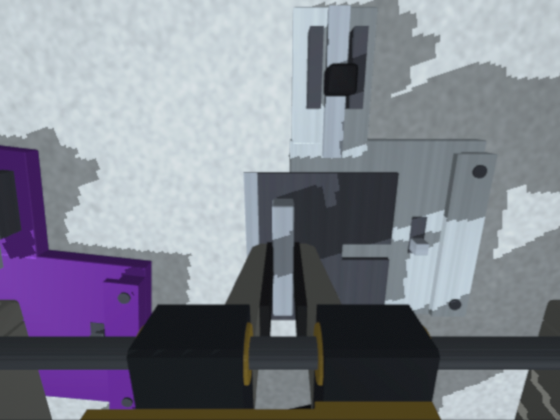

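```bash
cat > l.py <<'E'
from h import *
import pickle
cp=pickle.load(open('k1.pkl','rb'))
C=lambda *l:[(200+(x+.5)/3-.5,130+(y+.5)/3-.5) for x,y in l]
def show(n,px,z):
    w=onplane(cp,px,z); print(n,[np.round(wh(q),1).tolist() for q in w])
zt=.0270
show('notch edges +y/-y outer, inner',C((574,341),(567,387),(427,342),(427,387)),zt)
show('plate corner +',C((594,128)),zt); show('-x bevel',C((555,522)),zt)
show('spine top',C((216,228),(281,229),(218,556),(281,556)),zt+.016)
show('pin top',C((634,344),(683,346),(631,374),(684,374)),.022)
show('lip corner',C((766,72),(692,548)),.0235)
show('bed',C((505,28),(779,27)),.012)
show('lip y ends',C((780,72)),.0235)
E
python3 l.py
python3 - <<'E'
import cv2
im=cv2.imread('pics/k1.png'); cv2.imwrite('pics/k1d.png',cv2.resize(im[225:275,330:430],None,fx=8,fy=8,interpolation=cv2.INTER_CUBIC))
E
```

```text
notch edges +y/-y outer, inner [[2.1, 0.3], [1.7, -10.1], [-28.0, 0.1], [-27.5, -10.1]]
plate corner + [[1.5, 44.5]]
-x bevel [[2.3, -42.6]]
spine top [[-70.5, 29.3], [-58.8, 29.1], [-70.8, -39.7], [-58.1, -39.7]]
pin top [[16.7, -2.6], [27.1, -3.0], [16.9, -9.5], [28.2, -9.5]]
lip corner [[34.6, 54.7], [35.0, -51.7]]
bed [[-13.1, 62.0], [42.0, 62.2]]
lip y ends [[37.2, 54.7]]
```

View pics/k1d.png

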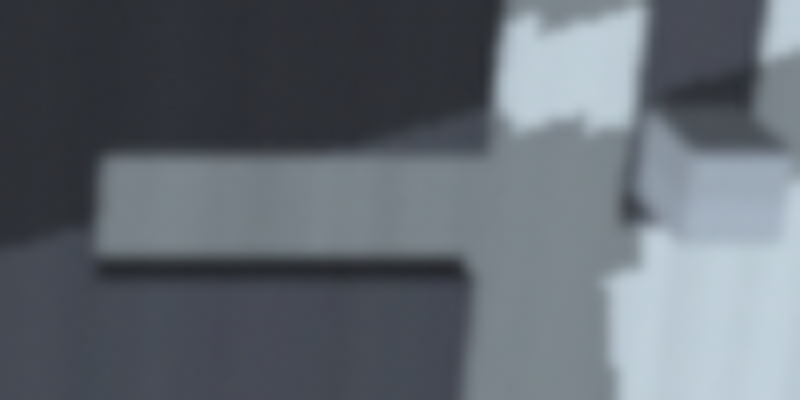

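```bash
cat > l2.py <<'E'
from h import *
import pickle
cp=pickle.load(open('k1.pkl','rb'))
C=lambda *l:[(330+(x+.5)/8-.5,225+(y+.5)/8-.5) for x,y in l]
def show(n,px,z):
    w=onplane(cp,px,z); print(n,[np.round(wh(q),2).tolist() for q in w])
for zt in (.0265,.0275): show('notch',C((488,153),(470,277),(100,155),(98,277)),zt)
show('pin',C((690,152),(782,152),(690,241),(786,241)),.022)
E
python3 l2.py
```

```text
notch [[2.04, -0.15], [1.69, -10.7], [-27.9, -0.33], [-27.48, -10.71]]
notch [[1.67, 0.29], [1.32, -10.2], [-28.1, 0.11], [-27.68, -10.21]]
pin [[19.69, -2.03], [26.96, -2.03], [20.65, -9.76], [28.32, -9.75]]
```

```bash
cat > m.py <<'E'
from h import *
def go(x,y,z,rate,tag=''):
    p=hw(x,y); env.movel([p[0],p[1],z/1000],RH,rate=rate); return st(tag)
X,Y=-64,-5.65
for z in (30,27.5,26.5,26,25.5,25.2):
    s=go(X,Y,z,.03); 
    env.pause(.1); s=st('  ')
    if s['wrist_force'][2]>1.5: break
E
python3 m.py
```

```text
11.53 h [-64.15  -5.86] z 29.73 Fh [ 0.16 -0.32 -2.09] M [-0.036  0.13   0.022] w 10.91
   11.63 h [-63.98  -5.7 ] z 29.92 Fh [-0.65  0.01 -3.14] M [-0.082  0.114 -0.041] w 11.06
 11.88 h [-64.11  -5.73] z 27.35 Fh [-0.32  0.12 -2.45] M [-0.094  0.125 -0.043] w 10.71
   11.98 h [-63.98  -5.67] z 27.47 Fh [ 0.3  -1.02 -1.21] M [-0.084  0.047  0.021] w 11.09
 12.23 h [-64.03  -5.67] z 26.45 Fh [-0.24  0.74 -2.24] M [-0.083  0.094  0.018] w 11.44
   12.33 h [-64.02  -5.67] z 26.48 Fh [ 0.29 -0.43 -2.72] M [-0.066  0.132  0.036] w 11.25
 12.58 h [-64.03  -5.67] z 25.96 Fh [ 0.16  0.27 -2.73] M [-0.113  0.071 -0.026] w 11.35
   12.68 h [-64.01  -5.65] z 26.0 Fh [-0.01 -0.48 -2.32] M [-0.02   0.049  0.04 ] w 11.2
 12.93 h [-63.99  -5.64] z 25.5 Fh [-0.55  0.16 -2.42] M [-0.042  0.065  0.066] w 11.07
   13.03 h [-64.    -5.68] z 25.48 Fh [ 0.52  0.13 -2.56] M [-0.088  0.091 -0.032] w 11.19
 13.28 h [-64.03  -5.62] z 25.43 Fh [-1.36 -1.35  3.84] M [-0.182  0.43  -0.038] w 11.4
   13.38 h [-64.06  -5.62] z 25.41 Fh [-0.53 -0.71  4.02] M [-0.173  0.432  0.017] w 11.18
```

```bash
cat > n.py <<'E'
from h import *
import pickle
def go(x,y,z,rate,tag=''):
    p=hw(x,y); env.movel([p[0],p[1],z/1000],RH,rate=rate); return st(tag)
s=go(-57,-5.65,25.3,.03); s=go(-50,-5.65,25.3,.03)
env.pause(.15); s=st()
im,d=viewer.read_camera('wrist');save('n1',im);pickle.dump(campose('wrist',s),open('n1.pkl','wb'))
cv2.imwrite('pics/n1c.png',cv2.resize(cv2.cvtColor(im,cv2.COLOR_RGB2BGR)[225:275,335:435],None,fx=8,fy=8,interpolation=cv2.INTER_CUBIC))
E
python3 n.py
```

```text
13.77 h [-58.61  -5.29] z 25.42 Fh [-4.29 -1.17  7.28] M [0.295 1.198 0.   ] w 11.51
 14.15 h [-51.07  -5.09] z 25.44 Fh [-4.58  1.14  5.69] M [ 3.900e-01  1.115e+00 -1.000e-03] w 11.27
 14.3 h [-51.07  -5.1 ] z 25.43 Fh [-5.46  0.75  7.21] M [0.375 1.11  0.019] w 11.04
```

View pics/n1c.png

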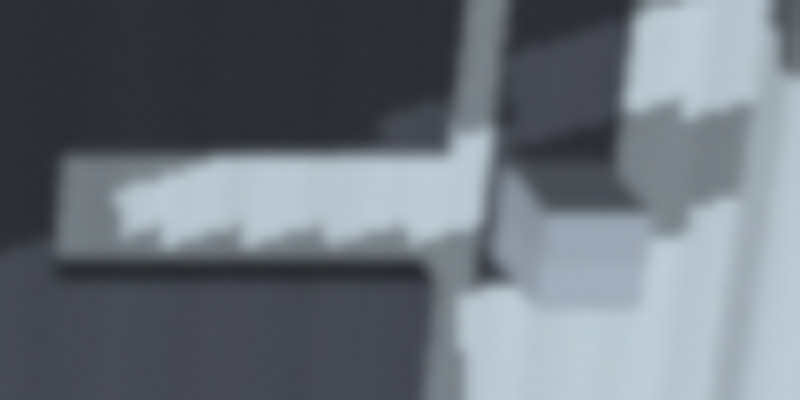

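```bash
cat > l3.py <<'E'
from h import *
import pickle
cp=pickle.load(open('n1.pkl','rb'))
C=lambda *l:[(335+(x+.5)/8-.5,225+(y+.5)/8-.5) for x,y in l]
def show(n,px,z):
    w=onplane(cp,px,z); print(n,[np.round(wh(q),2).tolist() for q in w])
show('notch',C((450,153),(428,277),(62,155),(58,277)),.016)
show('notch bottom edge lower',C((425,264),(58,264)),.012)
show('pin top',C((545,210),(646,210),(545,305),(642,305)),.022)
show('pin base left -y',C((480,270)),.012)
E
python3 l3.py
```

```text
notch [[14.56, 0.23], [13.91, -10.28], [-15.23, -0.0], [-14.96, -10.34]]
notch bottom edge lower [[15.02, -11.12], [-14.21, -11.19]]
pin top [[19.9, -1.75], [27.45, -1.74], [20.79, -9.61], [28.12, -9.6]]
pin base left -y [[19.46, -11.64]]
```

```bash
cat >> h.py <<'E'
def go(x,y,z,rate,tag=''):
    p=hw(x,y); env.movel([p[0],p[1],z/1000],RH,rate=rate); return st(tag)
E
cat > o.py <<'E'
from h import *
c,sn=np.cos(AH),np.sin(AH)
s=go(-51,-5.7,25.6,.02,'unload')
yc=-5.7
for x in np.arange(-49.5,-37,1.5):
    e=wh(s['ee_pos'])[1]-(-5.65); yc=np.clip(yc-.6*e,-6.6,-4.8)
    s=go(x,yc,25.6,.015,'%.1f %.2f'%(x,yc))
    f=s['wrist_force'];fx=c*f[0]+sn*f[1]
    if fx<-9: print('STOP'); break
E
python3 o.py
```

```text
unload 14.6 h [-50.99  -5.62] z 25.47 Fh [-0.8   0.55 -0.26] M [0.223 0.299 0.022] w 11.32
-49.5 -5.72 14.85 h [-48.83  -5.99] z 25.48 Fh [ 0.48  0.76 -2.09] M [ 0.012  0.054 -0.023] w 11.35
-48.0 -5.51 15.1 h [-47.46  -5.63] z 25.55 Fh [-0.24  0.01 -2.04] M [-0.067  0.086  0.019] w 11.24
-46.5 -5.53 15.35 h [-46.18  -5.58] z 25.57 Fh [-0.12 -0.19 -2.94] M [-0.014  0.105  0.012] w 11.59
-45.0 -5.57 15.6 h [-44.84  -5.62] z 25.59 Fh [ 0.73 -0.32 -1.63] M [-0.003  0.123 -0.023] w 11.17
-43.5 -5.59 15.85 h [-43.36  -5.6 ] z 25.61 Fh [-0.62  0.7  -2.3 ] M [-0.063  0.08   0.01 ] w 11.3
-42.0 -5.62 16.1 h [-41.84  -5.63] z 25.62 Fh [-0.56 -0.   -1.93] M [-0.021  0.086  0.067] w 11.35
-40.5 -5.63 16.35 h [-40.38  -5.64] z 25.62 Fh [-0.    0.15 -2.83] M [-0.039  0.156 -0.023] w 11.28
-39.0 -5.64 16.6 h [-38.89  -5.69] z 25.58 Fh [-0.42  0.57 -2.47] M [-0.041  0.138 -0.02 ] w 11.06
-37.5 -5.62 16.85 h [-37.37  -5.6 ] z 25.61 Fh [-0.5  -0.22 -2.76] M [-0.097  0.112  0.023] w 11.08
```

```bash
cat > p.py <<'E'
from h import *
import pickle
c,sn=np.cos(AH),np.sin(AH)
s=st(); yc=-5.62
def ok(s):
    f=s['wrist_force'];return c*f[0]+sn*f[1]>-7
for x in list(np.arange(-35.5,-25.9,2)):
    e=wh(s['ee_pos'])[1]-(-5.65); yc=np.clip(yc-.5*e,-6.6,-4.8)
    s=go(x,yc,25.55,.02,'%.1f %.2f'%(x,yc))
    if not ok(s): print('STOP'); break
env.pause(.1)
s=st(); im,d=viewer.read_camera('wrist');save('p1',im);pickle.dump(campose('wrist',s),open('p1.pkl','wb'))
cv2.imwrite('pics/p1c.png',cv2.resize(cv2.cvtColor(im,cv2.COLOR_RGB2BGR)[150:330,250:450],None,fx=3.3,fy=3.3,interpolation=cv2.INTER_CUBIC))
E
python3 p.py
```

```text
16.85 h [-37.37  -5.6 ] z 25.61 Fh [-0.5  -0.22 -2.76] M [-0.097  0.112  0.023] w 11.08
-35.5 -5.64 17.1 h [-35.3   -5.67] z 25.56 Fh [-0.25  0.14 -2.71] M [-0.038  0.088  0.006] w 11.53
-33.5 -5.64 17.35 h [-33.26  -5.61] z 25.57 Fh [-0.51 -0.6  -2.15] M [-0.094  0.111 -0.004] w 11.24
-31.5 -5.66 17.6 h [-31.22  -5.68] z 25.56 Fh [ 0.61  1.08 -0.99] M [-0.042  0.12  -0.013] w 11.39
-29.5 -5.64 17.85 h [-29.2   -5.67] z 25.56 Fh [-0.37  0.25 -1.87] M [-0.089  0.067 -0.013] w 11.25
-27.5 -5.63 18.1 h [-27.2   -5.65] z 25.55 Fh [ 0.25  0.15 -1.84] M [-0.048  0.065  0.043] w 10.93
 18.2 h [-27.39  -5.69] z 25.52 Fh [ 0.26 -0.09 -1.15] M [-0.096  0.054  0.021] w 11.19
```

View pics/p1c.png

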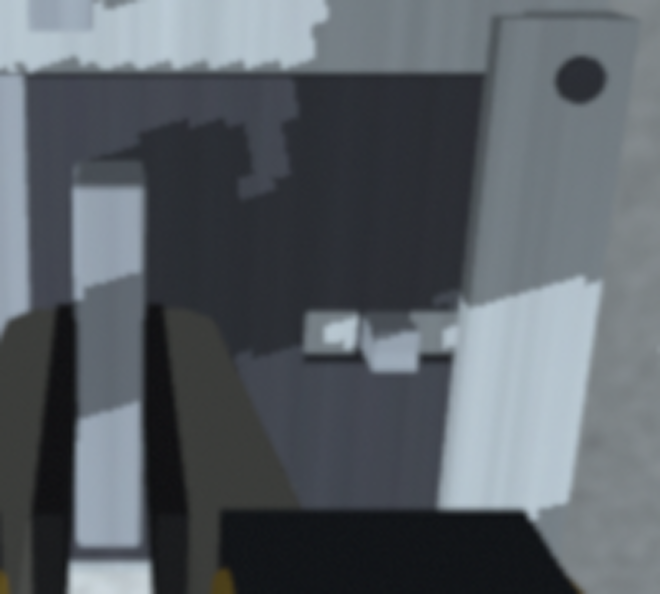

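```bash
cat > q.py <<'E'
from h import *
c,sn=np.cos(AH),np.sin(AH)
def fx(n=3):
    v=[]
    for i in range(n):
        f=env.sense()['wrist_force'];v.append(c*f[0]+sn*f[1])
        if i<n-1: env.pause(.03)
    return np.mean(v)
x=-27.5; yc=-5.65; f0=None
while x<-15:
    x+= .7
    s=go(x,yc,25.42,.006 if x>-25 else .02,'%.1f'%x); f=fx(); 
    print('   fx %.2f'%f)
    if f<-5.5: break
E
python3 q.py
```

```text
-26.8 18.5 h [-27.18  -5.62] z 25.46 Fh [-2.59 -0.61  0.18] M [0.042 0.622 0.023] w 11.22
   fx -2.39
-26.1 18.82 h [-25.84  -5.53] z 25.45 Fh [-1.56 -1.    0.82] M [ 0.089  0.383 -0.05 ] w 11.01
   fx -1.42
-25.4 19.13 h [-25.5   -5.53] z 25.46 Fh [-2.74  0.4   1.45] M [0.139 0.646 0.011] w 11.13
   fx -2.40
-24.7 19.47 h [-24.65  -5.58] z 25.47 Fh [-2.63  0.12  3.6 ] M [0.206 0.729 0.033] w 11.33
   fx -3.42
-24.0 19.8 h [-24.03  -5.6 ] z 25.45 Fh [-2.96  0.31  3.12] M [0.25  0.887 0.018] w 11.29
   fx -3.07
-23.3 20.13 h [-23.41  -5.63] z 25.45 Fh [-4.12  0.15  3.77] M [ 0.278  1.042 -0.007] w 11.31
   fx -4.30
-22.6 20.47 h [-22.7   -5.65] z 25.46 Fh [-5.18  0.87  3.64] M [ 0.394  1.166 -0.   ] w 11.09
   fx -5.28
-21.9 20.8 h [-22.07  -5.64] z 25.45 Fh [-5.39  0.36  5.56] M [ 0.333  1.206 -0.037] w 11.36
   fx -5.09
-21.2 21.13 h [-21.57  -5.65] z 25.45 Fh [-5.08  0.12  5.42] M [0.385 1.335 0.005] w 11.11
   fx -5.02
-20.5 21.47 h [-21.59  -5.63] z 25.44 Fh [-6.92 -0.27  8.03] M [0.444 1.684 0.017] w 11.57
   fx -7.17
```

```bash
cat > r.py <<'E'
from h import *
c,sn=np.cos(AH),np.sin(AH)
def fx(n=4):
    v=[];z=[]
    for i in range(n):
        f=env.sense()['wrist_force'];v.append(c*f[0]+sn*f[1]);z.append(f[2])
        if i<n-1: env.pause(.03)
    return np.mean(v),np.mean(z)
x=-20.5; z=25.55
s=go(x,-5.65,z,.006,'unload'); print(fx())
while x<-15:
    x+=.3; 
    if fx(2)[1]>5: z+=.05
    s=go(x,-5.65,z,.006,'%.1f %.2f'%(x,z)); f=fx(); print('   fx',np.round(f,2))
    if f[0]<-12: break
for i in range(8):
    env.pause(.1); st('hold')
E
python3 r.py
```

```text
unload 21.78 h [-21.63  -5.65] z 25.41 Fh [-7.35 -0.05  5.86] M [0.404 1.601 0.037] w 11.22
(np.float64(-6.783156147545192), np.float64(6.286946071001222))
-20.2 25.60 22.17 h [-21.58  -5.66] z 25.43 Fh [-6.63 -0.01  6.43] M [ 0.576  1.687 -0.007] w 11.17
   fx [-6.94  6.61]
-19.9 25.65 22.55 h [-21.56  -5.63] z 25.44 Fh [-8.45  0.06  6.9 ] M [0.534 1.831 0.024] w 11.17
   fx [-7.88  6.52]
-19.6 25.70 22.93 h [-21.57  -5.67] z 25.43 Fh [-8.71  0.69  7.61] M [ 5.780e-01  1.932e+00 -1.000e-03] w 10.88
   fx [-8.43  7.08]
-19.3 25.75 23.32 h [-21.54  -5.65] z 25.45 Fh [-9.29  1.09  7.11] M [ 0.651  2.043 -0.023] w 11.13
   fx [-9.02  7.11]
-19.0 25.80 23.7 h [-21.55  -5.65] z 25.43 Fh [-9.49  0.96  7.95] M [ 0.713  2.148 -0.046] w 11.17
   fx [-9.4   7.77]
-18.7 25.85 24.08 h [-21.57  -5.66] z 25.43 Fh [-10.37   0.42   7.44] M [ 0.693  2.308 -0.03 ] w 10.8
   fx [-9.93  7.7 ]
-18.4 25.90 24.47 h [-21.55  -5.66] z 25.43 Fh [-10.7    0.63   7.98] M [ 0.817  2.463 -0.039] w 11.12
   fx [-10.6    7.87]
-18.1 25.95 24.85 h [-21.52  -5.63] z 25.45 Fh [-11.05   1.02   7.92] M [ 0.824  2.515 -0
[... 346 characters left out ...]
M [ 1.015  2.754 -0.057] w 11.17
hold 25.92 h [-21.53  -5.68] z 25.42 Fh [-11.56   0.06   8.31] M [ 0.97   2.769 -0.025] w 10.94
hold 26.02 h [-21.53  -5.65] z 25.43 Fh [-12.86   0.64   7.93] M [ 0.998  2.744 -0.013] w 11.11
hold 26.12 h [-21.58  -5.63] z 25.41 Fh [-12.59   0.06   8.07] M [0.91  2.789 0.025] w 11.27
hold 26.22 h [-21.52  -5.67] z 25.43 Fh [-12.75   0.14   8.35] M [ 0.946  2.779 -0.06 ] w 11.73
hold 26.32 h [-21.55  -5.63] z 25.43 Fh [-12.48   0.34   8.23] M [ 0.933  2.755 -0.015] w 11.5
hold 26.42 h [-21.53  -5.67] z 25.44 Fh [-11.95   0.51   8.84] M [ 0.938  2.686 -0.023] w 11.26
hold 26.52 h [-21.55  -5.63] z 25.43 Fh [-11.9   -0.47   8.69] M [ 0.971  2.808 -0.093] w 11.32
```

```bash
cat > r2.py <<'E'
from h import *
c,sn=np.cos(AH),np.sin(AH)
def fx(n=4):
    v=[];z=[]
    for i in range(n):
        f=env.sense()['wrist_force'];v.append(c*f[0]+sn*f[1]);z.append(f[2])
        if i<n-1: env.pause(.03)
    return np.mean(v),np.mean(z)
x=-17.5; z=26.05
while x<-14:
    x+=.4; z+=.1
    p=hw(x,-5.65); env.movel([p[0],p[1],z/1000],RH,rate=.006); f=fx(); print('%.1f fx'%x,np.round(f,2))
    if f[0]<-15.2: break
for i in range(8):
    env.pause(.1); st('hold')
im,d=viewer.read_camera('wrist');save('r2',im)
cv2.imwrite('pics/r2c.png',cv2.resize(cv2.cvtColor(im,cv2.COLOR_RGB2BGR)[150:330,230:450],None,fx=3.3,fy=3.3,interpolation=cv2.INTER_CUBIC))
E
python3 r2.py
```

```text
-17.1 fx [-12.78   8.56]
-16.7 fx [-13.42   8.22]
-16.3 fx [-14.18   8.27]
-15.9 fx [-15.15   8.46]
-15.5 fx [-15.63   8.36]
hold 28.37 h [-21.48  -5.67] z 25.44 Fh [-15.66   0.92   9.12] M [ 1.299  3.441 -0.039] w 11.2
hold 28.47 h [-21.51  -5.67] z 25.45 Fh [-15.7    1.37   8.33] M [ 1.325  3.407 -0.042] w 10.97
hold 28.57 h [-21.5   -5.63] z 25.45 Fh [-15.46   0.62   7.95] M [ 1.316  3.437 -0.089] w 11.11
hold 28.67 h [-21.52  -5.64] z 25.43 Fh [-16.11   1.23   8.78] M [ 1.313  3.416 -0.077] w 10.95
hold 28.77 h [-21.49  -5.67] z 25.44 Fh [-15.26   0.51   6.58] M [ 1.305  3.384 -0.004] w 11.14
hold 28.87 h [-21.48  -5.64] z 25.44 Fh [-14.99   0.52   7.74] M [ 1.317  3.361 -0.051] w 11.02
hold 28.97 h [-21.49  -5.67] z 25.44 Fh [-15.86   1.65   8.66] M [ 1.293  3.46  -0.069] w 11.34
hold 29.07 h [-21.51  -5.64] z 25.43 Fh [-14.95   0.86   9.12] M [ 1.256  3.455 -0.034] w 11.0
```

View pics/r2c.png

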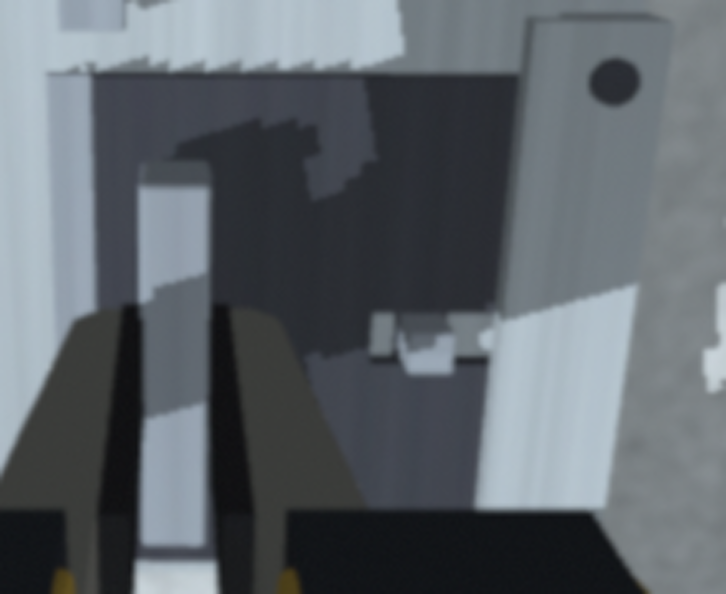

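```bash
cat > t.py <<'E'
from h import *
s=go(-18.5,-5.65,25.9,.02,'back'); s=go(-20.2,-5.65,25.6,.02,'back'); env.pause(.1);s=st()
s=go(-21,-5.65,25.6,.02,'back'); env.pause(.1); s=st()
effector.release(); s=st('rel')
p=s['ee_pos']; q=hw(-22,-5.65)
env.movel([q[0],q[1],.06],RH,rate=.1); s=st('up')
im,d=viewer.read_camera('wrist');save('t1',im)
import pickle;pickle.dump(campose('wrist',s),open('t1.pkl','wb'))
E
python3 t.py
```

```text
back 29.42 h [-21.51  -5.62] z 25.44 Fh [-9.73  1.08  7.32] M [ 0.837  2.31  -0.058] w 11.31
back 29.67 h [-21.55  -5.59] z 25.45 Fh [-6.67  0.52  6.52] M [ 0.546  1.711 -0.048] w 11.32
 29.77 h [-21.54  -5.61] z 25.42 Fh [-6.66  0.57  6.99] M [0.499 1.698 0.005] w 11.13
back 30.02 h [-21.55  -5.6 ] z 25.44 Fh [-4.78  0.4   4.31] M [ 0.446  1.301 -0.019] w 11.19
 30.12 h [-21.56  -5.59] z 25.45 Fh [-6.12 -0.01  4.65] M [ 0.446  1.33  -0.022] w 10.9
rel 31.36 h [-20.99  -5.63] z 25.62 Fh [ 0.66 -0.07 -0.2 ] M [-0.018  0.067 -0.056] w 91.6
up 31.85 h [-22.04  -5.3 ] z 60.31 Fh [0.83 0.1  0.15] M [-0.048  0.113 -0.047] w 91.88
```

View pics/t1.png

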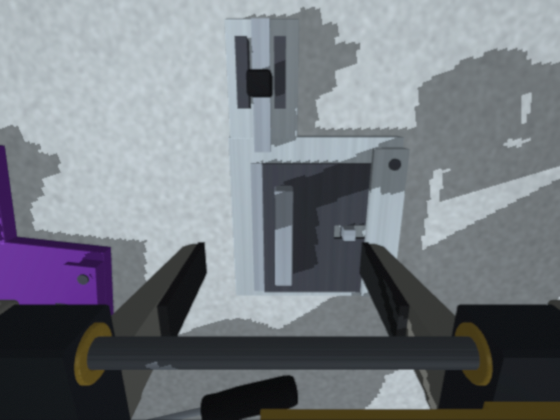

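```bash
cat > u.py <<'E'
from h import *
import pickle
print('bottle',onplane(campose('scene'),[(432,240),(452,188)],.0),onplane(campose('scene'),[(452,190)],.155))
cp=pickle.load(open('t1.pkl','rb'))
print('bottle h',wh(onplane(campose('scene'),[(452,190)],.155)[0]))
im=cv2.imread('pics/t1.png')[130:300,225:415];cv2.imwrite('pics/t1c.png',cv2.resize(im,None,fx=4,fy=4*.85,interpolation=cv2.INTER_CUBIC)) if 0 else cv2.imwrite('pics/t1c.png',cv2.resize(im,None,fx=3.5,fy=3.5,interpolation=cv2.INTER_CUBIC))
print('knob',[wh(q) for q in onplane(cp,[(246,70),(272,70),(247,97),(272,97)],.0475)])
E
python3 u.py
```

```text
bottle [[0.75984177 0.28494707 0.        ]
 [0.67534263 0.45012347 0.        ]] [[0.75072283 0.27929961 0.155     ]]
bottle h [194.83887665 170.67729926]
knob [array([-42.48084951,  98.85072034]), array([-28.61834145,  98.86084343]), array([-42.39462012,  85.25854351]), array([-28.74728429,  85.26823036])]
```

View pics/t1c.png

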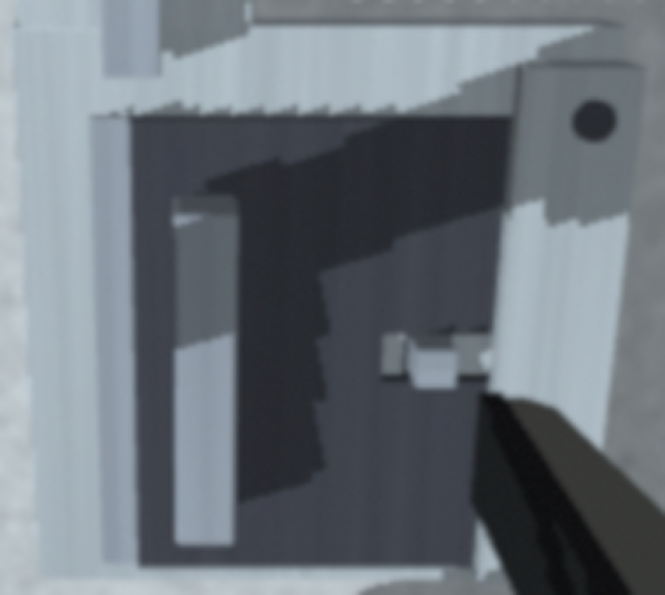

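```bash
cat > v.py <<'E'
from h import *
import pickle
cp=pickle.load(open('t1.pkl','rb'))
C=lambda *l:[(225+(x+.5)/3.5-.5,130+(y+.5)/3.5-.5) for x,y in l]
def show(n,px,z):
    w=onplane(cp,px,z); print(n,[np.round(wh(q),1).tolist() for q in w])
show('spine',C((174,222),(238,215),(175,546),(236,545)),.032)
show('bolt tip',C((103,76),(160,76)),.0265)
show('lip front',C((518,65),(491,395)),.0235)
show('pin top',C((413,347),(459,347),(413,388),(457,388)),.022)
show('notch end',C((382,332),(382,380)),.016)
show('plate left strip',C((92,117),(104,562)),.0145)
E
python3 v.py
```

```text
spine [[-28.3, 27.1], [-16.5, 28.5], [-28.6, -40.7], [-16.2, -40.5]]
bolt tip [[-41.2, 53.2], [-30.8, 53.3]]
lip front [[35.3, 54.9], [35.4, -11.2]]
pin top [[19.3, -1.4], [28.6, -1.4], [19.9, -10.3], [28.8, -10.3]]
notch end [[14.0, -0.4], [14.5, -11.0]]
plate left strip [[-44.7, 43.8], [-44.9, -55.3]]
```

```bash
cat > x.py <<'E'
from h import *
c,sn=np.cos(AH),np.sin(AH)
q=hw(-35.7,124)
env.movel([*hw(-22,0),.1],RH,rate=.2)
env.movel([q[0],q[1],.1],RH,rate=.2)
effector.grasp(20)
env.movel([q[0],q[1],.036],RH,rate=.1); s=st('down')
y=124
while y>45:
    y-= 2 if (y>106 or y<76) else 5
    s=go(-35.7,y,36,.03,'%d'%y)
    f=s['wrist_force']; fy=-sn*f[0]+c*f[1]
    if fy>9: break
im,d=viewer.read_camera('scene');save('x1',im);im,d=viewer.read_camera('wrist');save('x1w',im)
E
python3 x.py
```

```text
down 35.17 h [-35.27 124.14] z 36.22 Fh [ 0.99 -0.29  0.71] M [-0.075  0.048  0.046] w 0.12
122 35.42 h [-35.43 122.14] z 36.61 Fh [ 0.22  0.21 -0.76] M [-0.066  0.064  0.04 ] w 0.31
120 35.67 h [-35.64 119.89] z 36.15 Fh [-0.12 -0.03  0.57] M [-0.05   0.068 -0.008] w 0.3
118 35.92 h [-35.7  117.82] z 35.99 Fh [-0.43  0.    0.28] M [0.013 0.087 0.018] w 0.58
116 36.17 h [-35.69 115.84] z 35.98 Fh [-0.78  0.09 -0.33] M [-0.046  0.054  0.011] w 0.37
114 36.42 h [-35.65 113.82] z 36.0 Fh [0.55 0.04 0.88] M [-0.038  0.078  0.025] w 0.47
112 36.67 h [-35.69 111.83] z 36.0 Fh [ 0.23 -0.2   0.29] M [-0.019  0.07  -0.009] w 0.31
110 36.92 h [-35.74 109.98] z 36.05 Fh [-0.17  0.61 -0.17] M [ 0.01   0.101 -0.026] w 0.65
108 37.17 h [-35.76 108.6 ] z 36.07 Fh [ 0.15  2.97 -0.8 ] M [ 0.555 -0.124 -0.018] w 0.61
106 37.42 h [-35.73 106.14] z 36.05 Fh [-0.05  3.78 -2.26] M [ 0.561 -0.085  0.02 ] w 0.51
101 37.73 h [-35.75 100.3 ] z 36.01 Fh [-1.08  1.19  0.7 ] M [0.314 0.096 0.043] w 0.44
96 38.05 h [-35.72  95.33] z 36.0 Fh [-0.75  2.38  1.29] M [ 0.273  0.128 -0.014] w 0.26
91 38.37 h [-35.73  90.44] z 35.99 Fh [-0.45  2.02  0.22] M [0.334 0.129 0.025] w 0.37
86 38.68 h [-35.73  85.44] z 35.97 Fh [-0.5   1.05  1.16] M [ 0.276  0.182 -0.008] w 0.37
81 39.0 h [-35.72  80.41] z 35.97 Fh [-0.81  1.23  1.02] M [ 0.279  0.163 -0.013] w 0.38
76 39.32 h [-35.71  75.42] z 35.97 Fh [-0.64  0.57  0.66] M [ 0.374  0.167 -0.015] w 0.41
71 39.63 h [-35.71  71.58] z 36.06 Fh [-0.36  3.91 -0.91] M [ 1.109 -0.161  0.051] w 0.46
69 39.88 h [-35.73  71.41] z 36.13 Fh [ 0.1   9.22 -5.58] M [ 1.951 -0.551 -0.024] w 0.49
```

View pics/x1w.png

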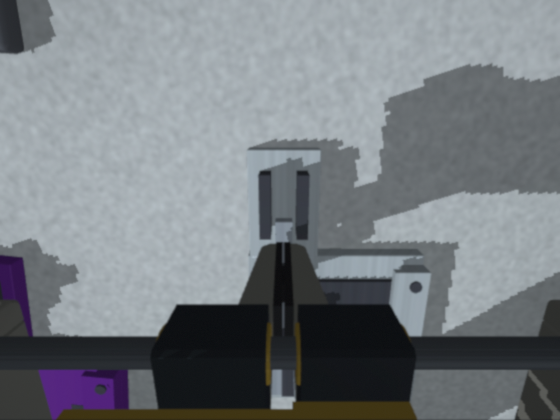

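```bash
cat > y.py <<'E'
from h import *
import pickle
go(-35.7,67.5,36,.02,'push'); env.pause(.2); st()
go(-35.7,82,36,.05,'off'); q=hw(-35.7,82)
env.movel([q[0],q[1],.13],RH,rate=.15)
q=hw(-10,20); env.movel([q[0],q[1],.16],RH,rate=.2); env.pause(.1)
s=st(); im,d=viewer.read_camera('wrist');save('y1',im);pickle.dump(campose('wrist',s),open('y1.pkl','wb'))
cv2.imwrite('pics/y1c.png',cv2.resize(cv2.cvtColor(im,cv2.COLOR_RGB2BGR)[70:270,190:400],None,fx=3,fy=3,interpolation=cv2.INTER_CUBIC))
im,d=viewer.read_camera('scene');save('y1s',im)
E
python3 y.py
```

```text
push 40.23 h [-35.73  71.33] z 36.22 Fh [ 0.77 12.04 -6.71] M [ 2.679 -0.894  0.003] w 0.63
 40.43 h [-35.73  71.32] z 36.21 Fh [ 0.07 12.29 -6.93] M [ 2.633 -0.812 -0.005] w 0.69
off 40.88 h [-35.57  81.11] z 35.77 Fh [ 0.32  0.5  -0.24] M [-0.001  0.121  0.066] w 0.36
 42.27 h [-11.13  21.21] z 159.18 Fh [ 0.11 -0.19 -0.49] M [-0.043  0.082 -0.009] w 0.45
```

View pics/y1c.png

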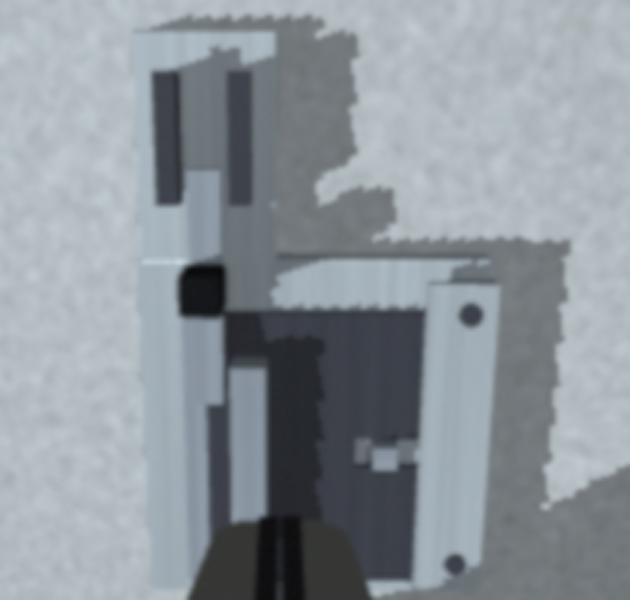

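View pics/y1s.png

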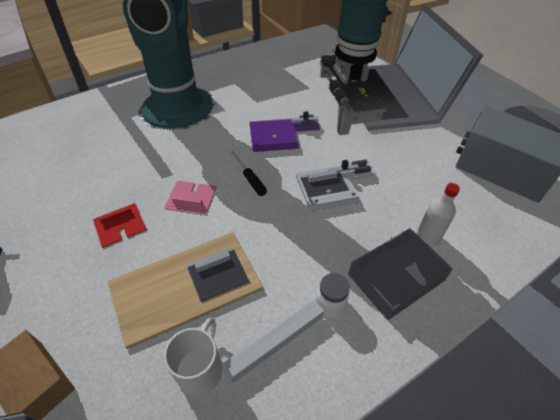

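```bash
cat > z.py <<'E'
from h import *
import pickle
cp=pickle.load(open('y1.pkl','rb'))
C=lambda *l:[(190+(x+.5)/3-.5,70+(y+.5)/3-.5) for x,y in l]
def show(n,px,z):
    w=onplane(cp,px,z); print(n,[np.round(wh(q),1).tolist() for q in w])
show('knob',C((203,290)),.0475); show('tip',C((208,405)),.0265); show('bolt edge',C((224,380)),.0265)
show('spine',C((229,368),(267,368),(229,515)),.032); show('lip',C((430,283)),.0235)
workorder.finish_job(); st('done')
E
python3 z.py
```

```text
knob [[-35.0, 56.7]]
tip [[-35.9, 14.5]]
bolt edge [[-30.4, 23.1]]
spine [[-28.4, 28.7], [-16.1, 28.7], [-29.1, -22.9]]
lip [[36.6, 55.0]]
the job is handed in; nothing more can be done
the job is handed in; nothing more can be done
```

The notched blade is fitted in the aluminium holder, the bolt is fully across behind its spine, and I handed the job in at about 42 s of the 72 s allowed.

- **Fitting:** I gripped the blade by its spine and slid it flat over the pin, which sits about 5.7 mm to the holder's −y side, and under the lip. There was no side contact with the pin.
- **Press:** I pushed it home with 12–16 N at the wrist, kept up for well over half a second. Bed friction takes part of that, so I estimate 10–15 N reached the shoulder; the wrist reading never went above about 16 N.
- **Bolt:** The closed fingers pushed it about 37 mm, to a firm stop at 12 N. It had started about 3 mm in, so that matches the full 40 mm.

**Last checks:**
- **Blade home:** The spine is parallel to the holder, and the gap between spine and bolt was about 2.4 mm, where 2.5 mm is expected. That picture was taken before the bolt moved.
- **Bolt across:** In the last picture the bolt tip lies at holder y ≈ 14.5 mm. The knob read y ≈ 56.7 mm where 55 mm is expected, which is within the 2 mm calibration.
- **Other things:** The plain blade and the other objects look unmoved in the last scene picture, and the arm is clear.
- **Small disagreement:** Holder positions differed by 1–2 mm between pictures, so I judged the fit by relative distances and by the stop I felt. The notch end measured about 5.2 mm from the pin where 6 mm is expected, which I put down to the same error.

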